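# Index the valve block by handwheel and scan its code

## Task

Crank the black handwheel until the code plate on the valve block faces the robot squarely, so that the line on the turntable meets the fixed black pointer, and let go of the wheel. Then take the hand scanner from its black tray, hold it level and steady for a good second with its window 5 to 10 cm in front of the plate, pointing straight at the plate's middle and without touching the fixture or the block with it, and set it back flat in its tray. Do not let the scanner drop, and leave the other things on the bench where they are.

Things in the scene. Friction and masses are not known exactly. Their poses are not given: they have to be found in the camera images.
- fixture: Cream rotary fixture, fixed: base slab 250 (x) x 340 (y) x 30 mm high. Origin: centre of its underside; its front (-x) faces the robot. In this frame the turntable's vertical axis stands at (50, 90) mm and the handwheel's hub at (-20, -110, 140) mm. The cream gearbox behind the wheel has a sloping face parallel to the rim, 45 mm behind the rim's middle.
- handwheel: Black handwheel: rim circle 132 mm across to the bar's middle, bar 16 mm thick, hub 30 mm across, three even 10 mm steel spokes. Origin: hub centre, in the rim's plane. z: its axis, out of the face, leaning 26 degrees from vertical to the fixture's front, so the face looks up and at the robot. x lies along a spoke and turns with the wheel. Friction 0.25 N m (4 N at the rim); stays where left.
- turntable (a joint): Angle (rad) of the 150 mm steel turntable, top 72 mm high, + anticlockwise from above. 0: the plate faces the fixture's front and the disc's black line meets the fixed black pointer. Geared 2:1: the wheel turns twice this angle, both the same way round. Starts at 1.55 to 2.3, so the wheel must go 178 to 264 degrees clockwise (seen facing it); 80 degrees of overrun before a stop.
- code_plate (a point): Middle of the white code plate with black bars (46 mm wide, 36 mm high, upright), on one side of the aluminium valve block (60 x 66 mm, 78 mm high) that is bolted to the turntable. It is 113 mm above the bench and 27 mm from the turntable's axis. x points from the plate into the block (so the plate faces -x), y along the plate, z up; it turns with the turntable.
- scanner: White bar-shaped hand scanner, about 250 g, 135 mm long: handle 36 mm wide, 40 mm high, x = -64 to 20 mm; then a wider head 50 mm wide, 44 mm high, x = 20 to 70 mm. Origin: on the flat underside, below the handle's front part, 10 mm behind the centre of mass. x points forwards to the window, z up. It starts lying flat in its tray.
- scan_window (a point): Middle of the dark window on the scanner's front end, 71 mm ahead of the scanner's origin and 22 mm above its underside; it looks along the scanner's x.
- tray: Shallow black tray of the scanner, fixed: 210 (x) x 140 (y) x 16 mm outside, walls 5 mm, floor 5 mm thick. Origin: centre of its underside. It may stand left or right of the fixture.
- parts_tray: Grey two-compartment parts tray, 200 x 140 x 30 mm, fixed, on the other side of the fixture from the scanner's tray. Origin: centre of its underside. A bystander.
- spring: Steel spring stack, 26 mm across, 42 mm high, standing in the parts tray. Origin: underside. A bystander.
- fitting: Brass fitting, 40 mm across, 35 mm high, standing in the parts tray. Origin: underside. A bystander.
- test_weight: Steel knobbed test weight, 56 mm across, 67 mm high, on the bench before the fixture. Origin: underside. A bystander.
- clamp_disc: Blue stepped clamp disc, 100 mm across, 40 mm high, on the bench before the fixture. Origin: underside. A bystander.
- parts_cup: Steel cup, 80 mm across, 70 mm high, at the back of the bench. Origin: underside. A bystander.
There are look-alikes about, which are no part of the job. Leave any brown look-alike of the scanner alone.

How it is judged (in metres and radians):
On the way, in this order (a step that is already met when the one before it is completed fails the run):
1. the plate is turned to the front and the wheel let go (value of joint turntable between -0.07 and 0.07 rad and contact force between the fingers and handwheel below 0.1 N), for 0.3 s.
2. the scanner is held steady, aimed at the plate (x of scan_window in the frame of code_plate between -0.11 and -0.04 m and y of scan_window in the frame of code_plate between -0.015 and 0.015 m and z of scan_window in the frame of code_plate between -0.015 and 0.015 m and angle between the x axis of scanner and the x axis of code_plate, either way round below 0.2 rad and x of scanner in the frame of code_plate below -0.09 m and angle between scanner's own z axis and vertical below 0.25 rad and linear speed of scanner below 0.03 m/s and contact force between the fingers and scanner above 0.5 N and value of joint turntable between -0.07 and 0.07 rad), for 1 s.
At the end, for the whole second after the job is handed in: The turntable still stands at 0 within 0.07 rad (4 degrees), and the scanner lies at rest flat on the floor of its tray (upright within 0.08 rad, its origin within 50 mm of the tray's middle along both tray axes) (value of joint turntable between -0.07 and 0.07 rad and x of scanner in the frame of tray between -0.05 and 0.05 m and y of scanner in the frame of tray between -0.05 and 0.05 m and z of scanner in the frame of tray below 0.012 m and angle between scanner's own z axis and vertical below 0.08 rad and linear speed of scanner below 0.02 m/s); the robot touches nothing.
It fails at once if a bystander is moved by more than 30 mm (distance of any of test_weight, clamp_disc, spring, fitting, parts_cup from where it was at the start of the episode above 0.03 m).
It fails at once if the scanner touches the fixture, its turntable or the block (contact force between scanner and fixture above 1 N).
It fails at once if the scanner is let go more than 40 mm above its place in the tray, or is dropped outside it (contact force between the fingers and scanner below 0.1 N and (z of scanner in the frame of tray above 0.045 m or x of scanner in the frame of tray above 0.1 m or x of scanner in the frame of tray below -0.1 m or y of scanner in the frame of tray above 0.07 m or y of scanner in the frame of tray below -0.07 m)).
It also fails if it takes over 72 s, if anything falls off the work surface, if the arm or the gripper's body presses on something with over 40 N, if the wrist force passes 120 N, or if a joint passes its speed limit or range.

## Robot

A 6-joint arm with a two-finger parallel gripper is mounted at the origin on the work surface. World frame = base frame: x ahead of the robot, y to its left, z up, the work surface at z = 0. Lengths are in mm, angles in degrees, forces in N, time in s.
With the tool pointing down it reaches from about 325 to 775 mm from the base axis. Payload 5.5 kg.
Tool frame: the origin (TCP) lies on the centre line of the jaws, within the pads' length; the fingertips stand 17 mm ahead of it and the grasp point (between the pads) lies 2 mm behind it; z points along the fingers, y is the line along which they close (so a half turn about z gives the same grasp; the last joint's range is limited). The gripper opens to 85 mm and grips with 20 to 120 N. Pads are 22 mm wide; open, the fingers measure 114 mm over their backs; the gripper's body (76 mm by 85 mm) begins 54 mm behind the grasp point. The pads swing forward as they close: fully open they stand 13 mm farther back than shut.
Start: joints at [60.12, 5.22, 70.514, -0, 104.267, -3.249], TCP at [268.953, 536.359, 248.275] pointing down, gripper open.
Joint ranges: [-164.24, 164.24], [-49.07, 125.15], [9.68, 141.18], [-86.29, 266.29], [3.28, 154.24], [-151.56, 151.56]. Speed limits (degrees/s): [147.25, 147.25, 172.46, 180, 180, 180].

## Interface

Orientations are given as [roll, pitch, yaw] about the fixed x, y, z axes, in that order (R = Rz(yaw) Ry(pitch) Rx(roll)).
In Python, from cell import readout, imaging, ticket gives the robot as it stands.
- The arm moves only by the tool move_arm, never from a script. Its argument "moves" is a list of rows, each a list of 4 numbers: the shift along the tool's x, y, z in m, then the turn about the tool's z in degrees. In form: [[tx, ty, tz, turn], ...]. A call has 1 to 20 rows; each row is the pose to reach, as a shift and turn from the pose commanded when the call began, along the tool's axes at that moment; what a row does not reach only later rows make up. A row lasts 1/12 s, in which the tool goes at most 41.7 mm and 7.16 degrees, less where a joint would pass 70% of its speed; a pose out of reach is approached as far as the arm can. A call with a gripper value outside its range is refused whole. "grip" is the opening, from 0 (shut) to 1 (fully open), set as the call begins (left out, the last holds). The fingers move at their own pace and stop on an object; "squeeze" is the grip in N (left out, the last holds). Time passes only in rows, so rows that repeat a pose let the fingers close. It gives the time, the measured TCP pose, the force, the opening and the grip force at its end, in the units of the state.
- readout.get_obs(): the state, without advancing time (a new reading comes with each control period).
- imaging.get_image(name): name is "side" or "top" or "wrist"; returns (picture, depth): 480x640x3 uint8, blue, green, red; 480x640 float32, mm along the optical axis (not along the pixel's ray), 0 where there is no reading.
- imaging.camera_model(name): a dict with "fx", "fy", "cx", "cy" (pixels), "xyz" and "rotation" of the camera in the world. Camera axes: x right, y up, looking along -z (the intrinsics and any distortion apply to the point x, -y, -z); pixel columns grow to the right and rows downward; lengths in mm; the calibration is good to about 2 mm. A picture is of the moment at which its call begins: read the wrist's pose just before it. camera_model takes no time and is no camera call; for the wrist camera it gives the pose at the moment of the call.
- ticket.job_done(): hands the job in; it is judged then, once.
The state is a dict: "t": time; "joint_positions": joint angles; "joint_velocities": joint speeds; "tau": joint torques, N m; "ee_pos": TCP position; "eef_rot": TCP orientation; "contact_force": force on the tool from outside, world axes, zero at the start; "moment": the same for the moment, N m; "width": finger opening in mm; "gripper_force": force on a finger pad.
Only numpy, scipy, OpenCV 4.12 (cv2) and the standard library are available. Lean on these libraries where they do the work, as an engineer would, in place of code of your own. Each camera call takes 0.05 s, during which the arm holds its last target. There are 200 camera calls.

## Working session

There is one attempt and no reset: what is moved stays moved. The work goes in short steps, Python scripts to look and compute and a tool call to move; the robot and the scene stay as the last step left them, time stands still between calls to the robot, and variables do not carry over. Pictures are saved under pics/ and viewed, at most 10 in all, crops included, and the job is handed in when it is done.

Besides the shell and the picture viewer there is one more tool, called as name([rows], argument=value, ...), one row to a line, values as JSON. move_arm: Moves the arm, as the interface text tells. Its arguments: {"type":"object","properties":{"moves":{"type":"array"},"grip":{"type":"number"},"squeeze":{"type":"number"}},"required":["moves"]}

```bash
ls; mkdir -p pics
python3 - <<'E'
from cell import readout, imaging, ticket
import cv2,numpy as np
o=readout.get_obs();print({k:np.round(v,3) for k,v in o.items()})
ims=[]
for n in("top","side","wrist"):
    p,d=imaging.get_image(n);np.savez("pics/%s0.npz"%n,p=p,d=d);cv2.imwrite("pics/%s0.png"%n,p)
    m=imaging.camera_model(n);print(n,m, (d>0).mean())
E
```

```text
pics
{'t': np.float64(0.0), 'joint_positions': array([ 6.01200e+01,  5.26300e+00,  7.05830e+01,  1.00000e-03,
        1.04265e+02, -3.24900e+00]), 'joint_velocities': array([-0.058, -0.067, -0.041, -0.164, -0.026, -0.032]), 'tau': array([-1.0000e-03, -4.5873e+01, -4.1803e+01, -0.0000e+00,  1.2000e-02,
       -0.0000e+00]), 'ee_pos': array([268.824, 536.135, 247.144]), 'eef_rot': array([-1.79889e+02, -7.00000e-03,  1.53369e+02]), 'contact_force': array([-0.865, -0.08 , -0.449]), 'moment': array([ 0.   , -0.05 , -0.015]), 'gripper_force': np.float64(0.0), 'width': np.float64(85.283)}
top {'fx': 460.67144024943184, 'fy': 460.67144024943184, 'cx': 322.43815355244175, 'cy': 235.59287820318448, 'xyz': array([ 331.29656511,   35.17338902, 1291.29269527]), 'rotation': array([  8.00983701,  -1.7673004 , -88.64926078])} 0.9961067708333333
side {'fx': 456.12570762118713, 'fy': 456.12570762118713, 'cx': 323.05132983068216, 'cy': 242.83648494958334, 'xyz': array([ 301.82078486, -806.19996879,  646.71837152]), 'rotation': array([ 59.22542002,  -1.16171934, -12.99060128])} 0.9959700520833333
wrist {'fx': 403.53990721392296, 'fy': 403.53990721392296, 'cx': 316.4767532034572, 'cy': 242.91796841006902, 'xyz': array([200.26442495, 571.65607549, 372.78296552]), 'rotation': array([-17.41244961,   0.16828395,  63.30152274])} 0.995888671875
```

View pics/top0.png

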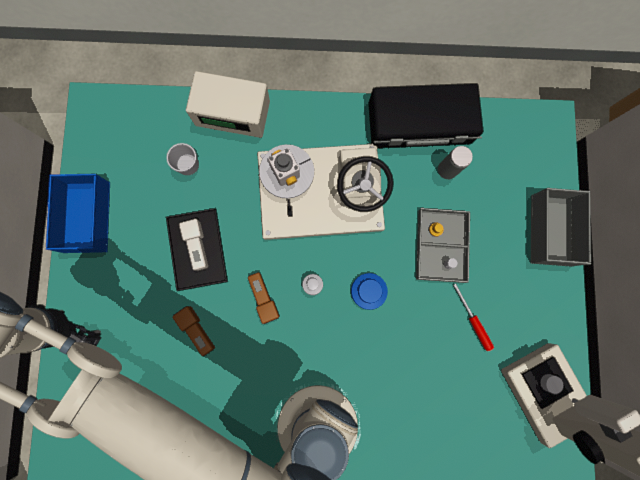

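View pics/side0.png

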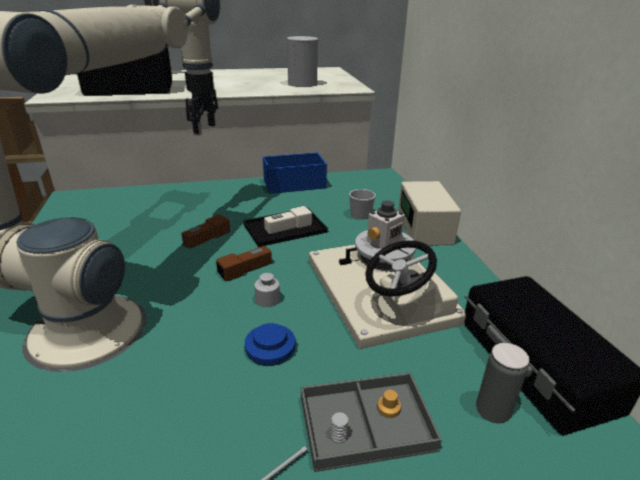

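The top view shows the fixture slab at cols 258–384, rows 146–238. The turntable is at (287,172), the wheel at (365,184), the tray at (197,249) with the scanner pointing up-image, and the pointer at (290,208). The side view confirms the layout.

```bash
cat > h.py <<'E'
import numpy as np,cv2
from scipy.spatial.transform import Rotation as R
from cell import readout,imaging
def cloud(d,m):
    v,u=np.mgrid[:480,:640]
    P=np.stack([(u-m["cx"])/m["fx"]*d,-(v-m["cy"])/m["fy"]*d,-d],-1)
    return P@R.from_euler("xyz",m["rotation"],degrees=True).as_matrix().T+m["xyz"]
def load(n): # fixed cameras
    z=np.load("pics/%s0.npz"%n); return z["p"],z["d"],cloud(z["d"],imaging.camera_model(n))
def rect(q):
    c,s,a=cv2.minAreaRect(q.astype(np.float32)); return np.round(c,1),np.round(s,1),round(a,2)
E
python3 - <<'E'
from h import *
for n in("top","side"):
    p,d,P=load(n); hsv=cv2.cvtColor(p,cv2.COLOR_BGR2HSV); H,S,V=hsv[...,0].astype(int),hsv[...,1],hsv[...,2]
    z=P[...,2]; teal=(abs(H-82)<15)&(S>90)
    print(n,"bench z",np.median(z[teal]))
    v,u=np.mgrid[:480,:640]
    x,y=P[...,0],P[...,1]
    def biggest(m):
        k,l,s,c=cv2.connectedComponentsWithStats(m.astype(np.uint8)); i=1+np.argmax(s[1:,4]); return l==i
    near=(x>450)&(x<900)
    slab=biggest((abs(z-30)<9)&(S<90)&(V>120)&near&(abs(y)<350)); print("slab",np.median(z[slab]),rect(P[slab][:,:2]),slab.sum())
    tr=biggest((V<70)&(abs(z-10)<14)&(y>200)&(x>350)&(x<750)); print("tray",rect(P[tr][:,:2]),np.percentile(z[tr],[5,50,95]))
    sc=biggest((V>130)&(S<70)&(z>25)&(z<70)&(y>200)&(x>350)&(x<750)); print("scan",rect(P[sc][:,:2]),np.percentile(z[sc],[5,50,95]),P[sc].mean(0))
    wh=(V<70)&(z>85)&(z<200)&(x>550)&(x<850)&(y>-220)&(y<50); wh=biggest(wh);q=P[wh];c=q.mean(0)
    U,s,Vt=np.linalg.svd(q-c,full_matrices=False); print("wheel",c,Vt[2],wh.sum(),rect((q-c)@Vt[:2].T))
    tt=biggest((abs(z-72)<6)&(S<60)&(x>550)&(x<900)&(y>-50)&(y<250));print("tt",rect(P[tt][:,:2]),np.median(z[tt]))
    top=(z>95)&(x>550)&(x<900)&(y>20)&(y<200); print("block",rect(P[top][:,:2]),np.percentile(z[top],[5,50,95]))
p,d,P=load("top");a=cv2.resize(p[130:250,230:410],None,fx=4.4,fy=4.4,interpolation=cv2.INTER_CUBIC)
cv2.imwrite("pics/crop1.png",a)
E
```

```text
top bench z 0.3396749526380063
slab 30.282188914467042 (array([639.5,   9. ]), array([251.4, 340. ]), 5.88) 5530
tray (array([465.9, 349.4]), array([209.4, 140.9]), 12.24) [ 1.8187119   6.52508455 16.99656106]
scan (array([474.4, 349.4]), array([135.1,  49.2]), 17.3) [41.96753099 47.16307061 52.84742736] [480.63061993 350.40326649  47.26589047]
wheel [ 810.90559248 -174.38194888   98.83501541] [ 0.04560262 -0.01465602 -0.99885214] 912 (array([0.1, 0.2]), array([78.5, 89.4]), 83.15)
tt (array([678.7, 104.7]), array([146.6, 147.6]), 3.24) 72.33846960277981
block (array([764.4, 147. ]), array([288.5,  70.4]), 22.75) [104.50954677 137.30807343 178.13776644]
side bench z 1.716195998355829
slab 31.605460637162878 (array([576.6,   1.7]), array([127.8, 342.4]), 4.21) 3590
tray (array([500.9, 465.9]), array([432.2, 319.1]), 86.2) [ 1.06788743  6.94475592 19.17680643]
scan (array([475.6, 350.8]), array([131.6,  51.7]), 13.98) [42.67744724 48.1182809  52.25205315] [483.00769157 345.85256854  48.02253619]
wheel [ 633.60071824 -111.25091575  141.92899821] [-0.42904611 -0.03470882  0.9026155 ] 1446 (array([5.9, 2.9]), array([144.1, 142.1]), 10.43)
tt (array([640.1, 110.5]), array([107.5,  74.8]), 49.78) 73.56159517988897
block (array([765.9, 145.9]), array([284. ,  69.9]), 23.49) [ 98.00297179 124.84959761 175.0933942 ]
```

View pics/crop1.png

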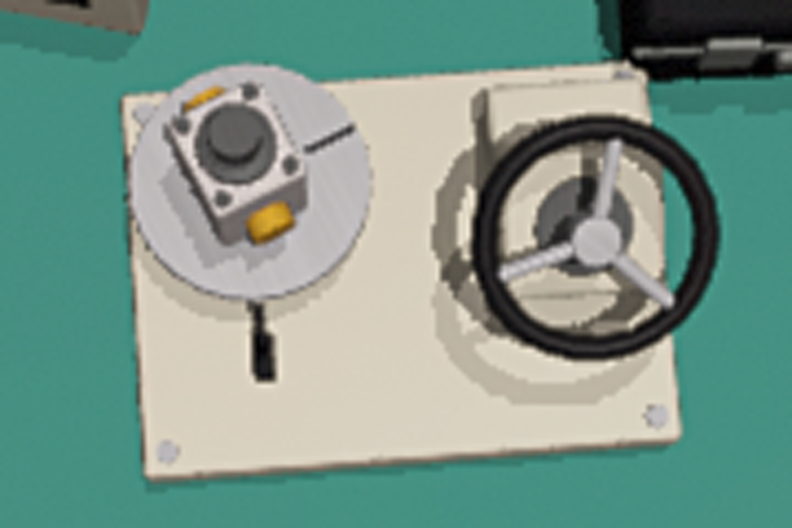

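The crop shows the block and disc with its line toward the upper right at (330,138). The pointer is at (262,345), and the spokes end at (613,145), (505,272) and (670,303) around the hub at (597,240).

```bash
cat >> h.py <<'E'
FY=5.88; FR=R.from_euler("z",FY,degrees=True).as_matrix(); F0=np.array([639.5,9.,0])
HUB=F0+FR@[-20,-110,140]; AX=FR@R.from_euler("y",-26,degrees=True).as_matrix() # columns: wheel frame X0(up-slope back),Y0,Z0 axis
TT=F0+FR@[50,90,72]
def cast(m,n0,o):
    "all pixels' rays onto plane through o with normal n0"
    v,u=np.mgrid[:480,:640]
    D=np.stack([(u-m["cx"])/m["fx"],-(v-m["cy"])/m["fy"],-np.ones(u.shape)],-1)@R.from_euler("xyz",m["rotation"],degrees=True).as_matrix().T
    return m["xyz"]+D*(((o-m["xyz"])@n0)/(D@n0))[...,None]
def line_angle(p,m,show=0):
    "turntable angle from dark line on disc"
    Q=(cast(m,np.array([0,0,1.]),TT)-TT)@FR; r=np.hypot(Q[...,0],Q[...,1]); g=p.max(2)
    k=(r>50)&(r<72)&(g<80); a=np.arctan2(Q[...,1],Q[...,0])[k]
    return k.sum(),a,r[k]
def spokes(p,m):
    Q=(cast(m,AX[:,2],HUB)-HUB)@AX; r=np.hypot(Q[...,0],Q[...,1]); return Q,r
E
python3 - <<'E'
from h import *
print("HUB",HUB,"TT",TT)
for n in("top","side"):
    p,d,P=load(n);m=imaging.camera_model(n);z=P[...,2]
    k,a,r=line_angle(p,m); h=np.histogram(np.degrees(a)%360,36,(0,360))[0];print(n,k,h)
    b=h.argmax()*10+5; s=abs((np.degrees(a)-b+180)%360-180)<15
    print(" line az",b+np.mean((np.degrees(a)[s]-b+180)%360-180),"-> tt = that-180")
    # wheel by depth
    q=(P-HUB)@AX; rr=np.hypot(q[...,0],q[...,1]); w=(abs(q[...,2])<14)&(rr<85)&(p.max(2)<70)
    c,e=cv2.minEnclosingCircle(q[w][:,:2].astype(np.float32));print(" rim",c,e,"z med",np.median(q[w][:,2]))
    s=(abs(q[...,2])<12)&(rr>24)&(rr<52); A=np.degrees(np.arctan2(q[...,1],q[...,0]))[s]%120
    t=np.angle(np.exp(1j*np.radians(3*A)).mean(),deg=True)/3;print(" spoke mod120",t,s.sum(),np.histogram(A,12,(0,120))[0])
    # scanner
    ds=(P-[474.4,349.4,0])@R.from_euler("z",16,degrees=True).as_matrix()
    k=(p.min(2)>110)&(z>30)&(z<65)&(abs(ds[...,0])<80)&(abs(ds[...,1])<40)
    for lo in range(-70,70,20):
        j=k&(ds[...,0]>lo)&(ds[...,0]<lo+20)
        if j.sum()>5: print("  ",lo,j.sum(),np.round(np.percentile(ds[j][:,1],[3,50,97]),1),np.round(np.median(z[j]),1))
E
```

```text
HUB [ 630.87421175 -102.47015644  140.        ] TT [680.01685366 103.6487431   72.        ]
top 5 [0 0 0 0 0 0 0 0 0 0 0 0 0 0 0 0 0 0 0 0 0 0 0 0 0 0 0 0 0 4 0 0 0 0 0 1]
 line az 293.82035094565845 -> tt = that-180
 rim (1.0269005298614502, 0.9932171106338501) 73.09324645996094 z med 6.884009770110577
 spoke mod120 -13.383390257422194 122 [ 0  0  0  0  0  0  0  0  0 11 77 34]
   -70 91 [-17.4  -1.9  15. ] 45.5
   -50 97 [-17.1  -1.1  15.5] 46.2
   -30 97 [-17.5  -1.7  15.2] 46.2
   -10 94 [-17.2  -1.   15.6] 45.5
   10 126 [-22.3  -0.3  20.9] 48.1
   30 132 [-22.6  -0.1  22.7] 49.6
   50 106 [-22.9  -0.3  22.6] 49.6
side 150 [ 1  4 11 20 16  7  0  0  0  0  0  0  0  0  0  0  0  0  0  0  0  0 12 12
  4  0  0  0  0  0  0  1 16 17 21  8]
 line az 342.184549743685 -> tt = that-180
 rim (1.6256372928619385, -2.113095283508301) 72.99776458740234 z med 6.392656988499374
 spoke mod120 -12.6616423007018 177 [  4   0   0   0   0   0   0   0   0  19 105  49]
   -70 45 [-20.6  -5.   14.1] 46.1
   -50 34 [-21.  -14.1   8.8] 46.4
   -30 41 [-19.7 -11.7  11.2] 46.5
   -10 45 [-18.6  -7.3  11.6] 46.8
   10 58 [-23.   -3.9  17.9] 48.1
   30 60 [-25.5  -6.   19.6] 50.8
   50 48 [-26.2  -6.2  19.1] 50.5
```

```bash
cat >> h.py <<'E'
def state():
    o=readout.get_obs(); return np.array(o["ee_pos"]),o["eef_rot"][2],o
def rows(targets,start=None,yaw0=None):
    "world TCP targets [x,y,z,yaw] -> move rows"
    p,yw,o=state(); p=p if start is None else start; yw=yw if yaw0 is None else yaw0
    B=R.from_euler("xyz",[180,0,yw],degrees=True).as_matrix()
    return [[float(v) for v in np.round(B.T@(np.array(t[:3])-p)/1000,3)]+[round(float(yw-t[3]),0)] for t in targets]
def wheel(phi,dz=3,r=37,yo=165):
    a=np.radians(phi); P=HUB+AX@[r*np.cos(a),r*np.sin(a),0]; return [*(P+[0,0,dz]),phi+yo]
E
python3 - <<'E'
from h import *
p,y,o=state(); y%=360
a=wheel(46,80); a[3]=211; print(np.round(a,1))
print(rows([a],yaw0=y)); b=wheel(46);b[3]=211;print(rows([b],start=np.array(a[:3]),yaw0=211))
E
```

```text
[651.1 -73.6 231.3 211. ]
[[-0.615, -0.374, 0.016, -58.0]]
[[0.0, -0.0, 0.077, 0.0]]
```

move_arm([
  [-0.615, -0.374, 0, -58],
  [-0.615, -0.374, 0, -58],
  [-0.615, -0.374, 0, -58],
  [-0.615, -0.374, 0, -58],
  [-0.615, -0.374, 0, -58],
  [-0.615, -0.374, 0, -58],
  [-0.615, -0.374, 0, -58],
  [-0.615, -0.374, 0, -58],
  [-0.615, -0.374, 0, -58],
  [-0.615, -0.374, 0, -58],
  [-0.615, -0.374, 0, -58],
  [-0.615, -0.374, 0, -58],
  [-0.615, -0.374, 0, -58],
  [-0.615, -0.374, 0, -58],
  [-0.615, -0.374, 0, -58],
  [-0.615, -0.374, 0, -58],
  [-0.615, -0.374, 0, -58],
  [-0.615, -0.374, 0, -58],
  [-0.615, -0.374, 0, -58],
  [-0.615, -0.374, 0.016, -58],
], grip=0)

```text
t: 1.82
ee_pos: [652.4, -76.3, 233.7]
eef_rot: [-179.9, 0.1, -148.8]
contact_force: [0.5, 1.4, 1.3]
width: 0.3
gripper_force: 0.0
```

Run:
```python
from h import *
p,y,o=state(); print(o["t"],p,y,o["joint_positions"],o["width"])
w,d=imaging.get_image("wrist");cv2.imwrite("pics/w1.png",w)
b=wheel(46);b[3]=211;print(np.round(b,1),rows([b],yaw0=y%360))
```

```text
1.8167 [652.44862404 -76.27660339 233.69658844] -148.8320971359729 [-9.63085112e+00  1.39138144e+01  6.23459643e+01 -8.58606858e-03
  1.03583563e+02 -1.30800675e+02] 0.3021191065380997
[651.1 -73.6 154.3 211. ] [[-0.001, 0.001, 0.074, 0.0]]
```

View pics/w1.png

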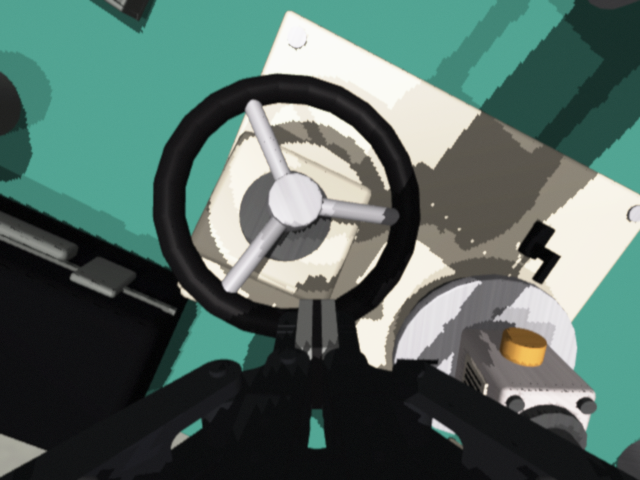

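The wrist view shows the shut fingers at (318,330), in the gap between the spokes ending at (230,285) and (390,215). I'll go down.

move_arm([
  [-0.001, 0.001, 0.025, 0],
  [-0.001, 0.001, 0.045, 0],
  [-0.001, 0.001, 0.06, 0],
  [-0.001, 0.001, 0.072, 0],
  [-0.001, 0.001, 0.076, 0],
  [-0.001, 0.001, 0.076, 0],
])

```text
t: 2.37
ee_pos: [650.7, -71.8, 154.9]
eef_rot: [179.9, -0.1, -148.6]
contact_force: [-0.3, -0.6, 0.0]
width: -0.0
gripper_force: 0.0
```

Run:
```python
from h import *
p,y,o=state(); print(o["t"],p,y,o["contact_force"])
ph=[46-5*i for i in range(1,21)]
for r in rows([wheel(f) for f in ph],yaw0=y%360): print(r,end=", ")
```

```text
2.3667 [650.74296476 -71.80554766 154.92741326] -148.6033899649741 [-0.3327144  -0.59512484  0.03982686]
[-0.0, -0.005, -0.0, 5.0], [-0.001, -0.008, -0.001, 10.0], [-0.001, -0.011, -0.002, 15.0], [-0.001, -0.014, -0.003, 20.0], [-0.001, -0.017, -0.003, 25.0], [-0.0, -0.02, -0.004, 30.0], [0.0, -0.024, -0.004, 35.0], [0.001, -0.027, -0.004, 40.0], [0.003, -0.03, -0.004, 45.0], [0.004, -0.032, -0.004, 50.0], [0.006, -0.035, -0.004, 55.0], [0.008, -0.038, -0.004, 60.0], [0.01, -0.04, -0.003, 65.0], [0.012, -0.042, -0.003, 70.0], [0.014, -0.045, -0.002, 75.0], [0.017, -0.046, -0.002, 80.0], [0.02, -0.048, -0.001, 85.0], [0.022, -0.049, 0.0, 90.0], [0.025, -0.05, 0.001, 95.0], [0.028, -0.051, 0.002, 100.0],
```

move_arm([
  [0, -0.005, 0, 5],
  [-0.001, -0.008, -0.001, 10],
  [-0.001, -0.011, -0.002, 15],
  [-0.001, -0.014, -0.003, 20],
  [-0.001, -0.017, -0.003, 25],
  [0, -0.02, -0.004, 30],
  [0, -0.024, -0.004, 35],
  [0.001, -0.027, -0.004, 40],
  [0.003, -0.03, -0.004, 45],
  [0.004, -0.032, -0.004, 50],
  [0.006, -0.035, -0.004, 55],
  [0.008, -0.038, -0.004, 60],
  [0.01, -0.04, -0.003, 65],
  [0.012, -0.042, -0.003, 70],
  [0.014, -0.045, -0.002, 75],
  [0.017, -0.046, -0.002, 80],
  [0.02, -0.048, -0.001, 85],
  [0.022, -0.049, 0, 90],
  [0.025, -0.05, 0.001, 95],
  [0.028, -0.051, 0.002, 100],
])

```text
t: 4.03
ee_pos: [656.6, -129.0, 157.2]
eef_rot: [179.5, 0.1, 111.2]
contact_force: [6.9, 4.0, 1.7]
width: -0.1
gripper_force: 3.6
```

Run:
```python
from h import *
p,y,o=state(); print(o["t"],p,y,o["contact_force"],np.round(wheel(-54),1))
w,d=imaging.get_image("top");cv2.imwrite("pics/t2.png",w)
k,a,r=line_angle(w,imaging.camera_model("top"));print(k,np.round(np.degrees(a)%360),r)
p,y,o=state()
ph=[-54-5*i for i in range(1,21)]
for r in rows([wheel(f) for f in ph],yaw0=y%360): print(r,end=", ")
```

```text
4.0333 [ 656.61880174 -128.96129485  157.23415559] 111.23978354707373 [6.92960572 4.01323526 1.73481543] [ 653.4 -130.2  152.5  111. ]
15 [ 27.  25. 340.   7. 339.  20.  27. 261. 261. 262. 262. 262. 262. 262.
 262.] [60.82108133 59.45744806 54.18903179 50.16238952 51.46818751 50.73080248
 50.71319628 50.48463119 53.19734456 55.91134757 58.62651345 61.34273782
 64.05993399 66.77802933 69.49696257]
[-0.001, -0.005, 0.006, 5.0], [-0.002, -0.008, 0.007, 10.0], [-0.002, -0.011, 0.008, 15.0], [-0.002, -0.014, 0.01, 20.0], [-0.002, -0.017, 0.011, 25.0], [-0.002, -0.02, 0.012, 30.0], [-0.002, -0.023, 0.014, 35.0], [-0.001, -0.026, 0.015, 40.0], [0.0, -0.028, 0.017, 45.0], [0.002, -0.031, 0.018, 50.0], [0.003, -0.033, 0.019, 55.0], [0.005, -0.036, 0.021, 60.0], [0.007, -0.038, 0.022, 65.0], [0.01, -0.04, 0.023, 70.0], [0.012, -0.041, 0.024, 75.0], [0.015, -0.043, 0.025, 80.0], [0.017, -0.044, 0.026, 85.0], [0.02, -0.045, 0.027, 90.0], [0.023, -0.046, 0.028, 95.0], [0.026, -0.047, 0.029, 100.0],
```

move_arm([
  [-0.001, -0.005, 0.006, 5],
  [-0.002, -0.008, 0.007, 10],
  [-0.002, -0.011, 0.008, 15],
  [-0.002, -0.014, 0.01, 20],
  [-0.002, -0.017, 0.011, 25],
  [-0.002, -0.02, 0.012, 30],
  [-0.002, -0.023, 0.014, 35],
  [-0.001, -0.026, 0.015, 40],
  [0, -0.028, 0.017, 45],
  [0.002, -0.031, 0.018, 50],
  [0.003, -0.033, 0.019, 55],
  [0.005, -0.036, 0.021, 60],
  [0.007, -0.038, 0.022, 65],
  [0.01, -0.04, 0.023, 70],
  [0.012, -0.041, 0.024, 75],
  [0.015, -0.043, 0.025, 80],
  [0.017, -0.044, 0.026, 85],
  [0.02, -0.045, 0.027, 90],
  [0.023, -0.046, 0.028, 95],
  [0.026, -0.047, 0.029, 100],
])

```text
t: 5.75
ee_pos: [602.8, -126.3, 130.9]
eef_rot: [179.5, -0.4, 11.0]
contact_force: [0.1, -8.5, 7.3]
width: -0.3
gripper_force: 4.3
```

Run:
```python
from h import *
p,y,o=state(); print(o["t"],p,y,o["contact_force"],np.round(wheel(-154),1))
w,d=imaging.get_image("top");cv2.imwrite("pics/t3.png",w)
k,a,r=line_angle(w,imaging.camera_model("top"));print(k,np.round(np.degrees(a)%360))
p,y,o=state()
ph=[-154-4*i for i in range(1,21)]
for r in rows([wheel(f) for f in ph]): print(r,end=", ")
```

```text
5.75 [ 602.78398383 -126.27822177  130.85593788] 11.005530091749664 [ 0.07963354 -8.54639504  7.29775347] [ 602.8 -121.7  128.4   11. ]
11 [ 19.  23.  27.  49.  51.  62.  65. 212. 211. 211. 212.]
[0.0, -0.006, 0.002, 4.0], [-0.0, -0.009, 0.003, 8.0], [-0.001, -0.011, 0.003, 12.0], [-0.001, -0.014, 0.003, 16.0], [-0.001, -0.016, 0.003, 20.0], [-0.001, -0.019, 0.003, 24.0], [-0.001, -0.021, 0.003, 28.0], [-0.0, -0.024, 0.003, 32.0], [0.0, -0.026, 0.003, 36.0], [0.001, -0.029, 0.003, 40.0], [0.002, -0.031, 0.003, 44.0], [0.003, -0.034, 0.002, 48.0], [0.004, -0.036, 0.002, 52.0], [0.005, -0.038, 0.001, 56.0], [0.007, -0.04, 0.001, 60.0], [0.008, -0.042, 0.0, 64.0], [0.01, -0.044, -0.001, 68.0], [0.012, -0.046, -0.001, 72.0], [0.013, -0.047, -0.002, 76.0], [0.015, -0.049, -0.003, 80.0],
```

move_arm([
  [0, -0.006, 0.002, 4],
  [0, -0.009, 0.003, 8],
  [-0.001, -0.011, 0.003, 12],
  [-0.001, -0.014, 0.003, 16],
  [-0.001, -0.016, 0.003, 20],
  [-0.001, -0.019, 0.003, 24],
  [-0.001, -0.021, 0.003, 28],
  [0, -0.024, 0.003, 32],
  [0, -0.026, 0.003, 36],
  [0.001, -0.029, 0.003, 40],
  [0.002, -0.031, 0.003, 44],
  [0.003, -0.034, 0.002, 48],
  [0.004, -0.036, 0.002, 52],
  [0.004, -0.036, 0.002, 52],
])

```text
t: 6.97
ee_pos: [597.6, -89.3, 126.8]
eef_rot: [179.9, -0.3, -40.9]
contact_force: [-6.5, -7.5, 6.2]
width: -0.1
gripper_force: 4.7
```

Run:
```python
from h import *
p,y,o=state(); print(o["t"],p,y,o["contact_force"],np.round(wheel(-206),1))
w,d=imaging.get_image("top");cv2.imwrite("pics/t4.png",w)
k,a,r=line_angle(w,imaging.camera_model("top"));print(k,np.round(np.degrees(a)%360,1))
p,y,o=state()
ph=[-206-2*i for i in range(1,11)]
for r in rows([wheel(f) for f in ph]): print(r,end=", ")
```

```text
6.9667 [597.57295995 -89.34471987 126.8456341 ] -40.945175952947785 [-6.45586164 -7.52838789  6.18094088] [599.5 -89.4 128.4 -41. ]
10 [338.2 335.6  29.3  30.8  19.9 180.6 182.5 182.2 182.  181.7]
[0.001, -0.002, -0.002, 2.0], [0.001, -0.004, -0.002, 4.0], [0.0, -0.005, -0.002, 6.0], [-0.0, -0.006, -0.003, 8.0], [-0.001, -0.007, -0.003, 10.0], [-0.001, -0.008, -0.003, 12.0], [-0.001, -0.01, -0.004, 14.0], [-0.001, -0.011, -0.004, 16.0], [-0.001, -0.012, -0.004, 18.0], [-0.001, -0.013, -0.005, 20.0],
```

move_arm([
  [0.001, -0.003, -0.002, 3],
  [0.001, -0.004, -0.002, 4],
  [0.001, -0.004, -0.002, 4],
  [0.001, -0.004, -0.002, 4],
  [0.001, 0.002, -0.002, 0],
  [0.001, 0.007, -0.002, -3],
  [0.001, 0.01, -0.002, -6],
  [0.001, 0.01, -0.002, -6],
  [0.001, 0.01, -0.025, -6],
  [0.001, 0.01, -0.06, -6],
  [0.001, 0.01, -0.1, -6],
  [0.001, 0.01, -0.12, -6],
  [0.001, 0.01, -0.12, -6],
])

```text
t: 8.1
ee_pos: [593.6, -95.7, 252.1]
eef_rot: [-179.7, -0.7, -34.7]
contact_force: [1.0, -0.2, 1.1]
width: 0.2
gripper_force: 0.0
```

Run:
```python
from h import *
p,y,o=state(); print(o["t"],p,y,o["contact_force"])
w,d=imaging.get_image("top");cv2.imwrite("pics/t5.png",w);m=imaging.camera_model("top")
k,a,r=line_angle(w,m);print(k,np.round(np.degrees(a)%360,1),np.round(r))
# pointer azimuth at its own height ~? and subpixel line angle by darkness weighting
Q=(cast(m,np.array([0,0,1.]),TT)-TT)@FR; g=255-w.max(2).astype(float)
az=np.degrees(np.arctan2(Q[...,1],Q[...,0]))%360; r=np.hypot(Q[...,0],Q[...,1])
for lo in range(44,72,4):
    k=(abs(az-180)<14)&(r>=lo)&(r<lo+4); wt=np.clip(g[k]-np.median(g[k])-10,0,None); print(lo,(wt*az[k]).sum()/wt.sum(),(wt*Q[k][:,1]).sum()/wt.sum())
P=cloud(d,m); q=(P-TT)@FR; k=(w.max(2)<75)&(q[...,0]<-72)&(q[...,0]>-130)&(abs(q[...,1])<20); print("pointer",np.round(q[k][:, :],0).tolist())
cv2.imwrite("pics/crop5.png",cv2.resize(w[140:230,245:345],None,fx=6,fy=6,interpolation=cv2.INTER_CUBIC))
```

```text
8.1 [593.56016162 -95.66381587 252.14380115] -34.72322373078654 [ 0.98349891 -0.2310473   1.08502567]
13 [335.6  29.3  27.2  12.2 334.6  30.8  15.9  19.9 177.6 177.5 177.4 177.4
 179.5] [59. 62. 61. 54. 56. 60. 52. 51. 52. 54. 57. 60. 68.]
44 178.96905668107254 0.8291168843711739
48 178.9343542622893 0.9346323632232625
52 178.7596777491348 1.1784583414732674
56 178.6735552554244 1.324622659769955
60 178.58882888994563 1.5076629423329617
64 178.55832261841852 1.6490169191698503
68 178.41842390879648 1.9176950428291972
pointer [[-80.0, 1.0, 0.0], [-82.0, 2.0, -2.0], [-82.0, -1.0, -2.0], [-84.0, 2.0, -4.0], [-85.0, -1.0, -1.0], [-87.0, 2.0, -3.0], [-88.0, -1.0, -1.0], [-91.0, 2.0, 2.0], [-89.0, -0.0, -6.0], [-94.0, 2.0, 2.0], [-93.0, -0.0, 1.0], [-96.0, 2.0, 1.0], [-95.0, -0.0, -4.0], [-98.0, 3.0, -3.0], [-98.0, 0.0, -2.0], [-98.0, -3.0, -3.0], [-101.0, 3.0, -0.0], [-102.0, 0.0, 1.0], [-101.0, -2.0, -3.0], [-96.0, -5.0, -27.0], [-104.0, 3.0, -2.0], [-104.0, 0.0, 0.0], [-105.0, -2.0, 0.0], [-98.0, -4.0, -30.0], [-101.0, 4.0, -28.0], [-104.0, 1.0, -13.0], [-104.0, -2.0, -17.0], [-100.0, -4.0, -34.0], [-103.0, 4.0, -33.0], [-104.0, 2.0, -31.0], [-104.0, -1.0, -30.0], [-107.0, 4.0, -27.0], [-106.0, 2.0, -32.0], [-107.0, -1.0, -28.0], [-106.0, -4.0, -33.0], [-107.0, -6.0, -32.0], [-108.0, 5.0, -34.0], [-110.0, 2.0, -26.0], [-110.0, -1.0, -27.0], [-110.0, -6.0, -28.0], [-112.0, 5.0, -29.0], [-112.0, 2.0, -33.0], [-112.0, -1.0, -32.0], [-111.0, -3.0, -36.0], [-113.0, -6.0, -28.0], [-115.0, 5.0, -27.0], [-114.0, 2.0, -34.0], [-114.0, -0.0, -35.0], [-115.0, -3.0, -30.0], [-115.0, -6.0, -30.0], [-118.0, 5.0, -29.0], [-118.0, 3.0, -29.0], [-118.0, -0.0, -28.0], [-118.0, -3.0, -30.0], [-119.0, -6.0, -27.0], [-119.0, -2.0, -42.0], [-120.0, -5.0, -37.0]]
```

View pics/crop5.png

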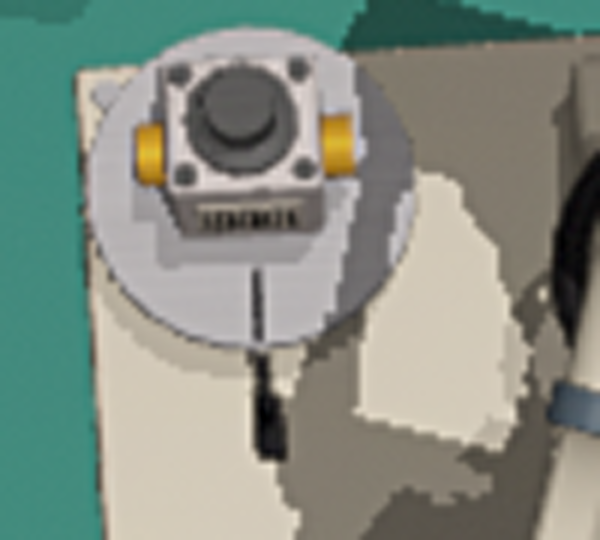

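The crop shows the plate facing front, with the line at (257,305) running to the pointer tip at (257,355). I'll cross-check the angle using the block's top face and the side view.

Run:
```python
from h import *
for n in("top","side"):
  for i in range(2):
    w,d=imaging.get_image(n);m=imaging.camera_model(n);P=cloud(d,m);q=(P-TT)@FR
    k=(abs(q[...,2]-78)<5)&(abs(q[...,0])<55)&(abs(q[...,1])<55)
    k=cv2.morphologyEx(k.astype(np.uint8),cv2.MORPH_OPEN,np.ones((3,3)))>0
    Q=(cast(m,np.array([0,0,1.]),TT+[0,0,78])-TT)@FR
    print(n,"block",k.sum(),np.median(q[k][:,2]),rect(Q[k][:,:2]))
    f=(q[...,2]>10)&(q[...,2]<70)&(abs(q[...,0]+25)<10)&(abs(q[...,1])<26)
    if f.sum()>30: print("  face slope deg",f.sum(),np.degrees(np.arctan(np.polyfit(q[f][:,1],q[f][:,0],1)[0])),np.median(q[f][:,0]))
    Q=(cast(m,np.array([0,0,1.]),TT)-TT)@FR; g=255-w.max(2).astype(float)
    c=(abs(Q[...,1])<9)&(Q[...,0]<-48)&(Q[...,0]>-71)&(g>np.median(g[(abs(Q[...,1])<9)&(Q[...,0]<-48)&(Q[...,0]>-71)])+50)
    if c.sum()>3: print("  line pts",np.round(Q[c][:,:2],1).tolist())
print(rect(load("top")[2][:1,0,:2]) if 0 else "", readout.get_obs()["t"])
```

```text
top block 172 78.4625910370479 (array([5.3, 1.1]), array([63.9, 58.1]), 85.98)
  face slope deg 123 0.4600772919147459 -26.14325948715434
  line pts [[-48.9, 2.0], [-49.1, -0.7], [-51.7, 2.2], [-51.9, -0.5], [-54.4, 2.4], [-54.6, -0.3], [-57.2, 2.6], [-57.4, -0.1], [-59.9, 2.7], [-60.1, 0.1], [-62.7, 2.9], [-62.9, 0.2], [-65.5, 3.1], [-65.7, 0.4], [-68.2, 3.3], [-68.4, 0.6], [-71.0, 3.5]]
top block 188 77.87863233960627 (array([ 3.4, -0.1]), array([59.1, 64.8]), 1.42)
  face slope deg 122 0.5577120514913684 -26.273265772315206
  line pts [[-48.9, 2.0], [-49.1, -0.7], [-51.7, 2.2], [-51.9, -0.5], [-54.4, 2.4], [-54.6, -0.3], [-57.2, 2.6], [-57.4, -0.1], [-59.9, 2.7], [-60.1, 0.1], [-62.7, 2.9], [-62.9, 0.2], [-65.5, 3.1], [-65.7, 0.4], [-68.2, 3.3], [-68.4, 0.6], [-71.0, 3.5]]
side block 81 78.81911653180748 (array([ 13.5, -26.1]), array([26.2, 42.5]), 85.94)
  face slope deg 168 0.4830557815058851 -23.568414371045872
side block 84 79.08834429329863 (array([ 12.5, -26.4]), array([44.8, 28. ]), 9.52)
  face slope deg 155 0.2655138355563218 -23.591480969382754
 8.35
```

Run:
```python
from h import *
print(rows([[477.7,350.2,150,16.5]]))
```

```text
[[-0.347, -0.302, 0.092, -51.0]]
```

move_arm([
  [-0.347, -0.302, 0, -51],
  [-0.347, -0.302, 0, -51],
  [-0.347, -0.302, 0, -51],
  [-0.347, -0.302, 0, -51],
  [-0.347, -0.302, 0, -51],
  [-0.347, -0.302, 0, -51],
  [-0.347, -0.302, 0, -51],
  [-0.347, -0.302, 0, -51],
  [-0.347, -0.302, 0, -51],
  [-0.347, -0.302, 0, -51],
  [-0.347, -0.302, 0, -51],
  [-0.347, -0.302, 0, -51],
  [-0.347, -0.302, 0.02, -51],
  [-0.347, -0.302, 0.05, -51],
  [-0.347, -0.302, 0.08, -51],
  [-0.347, -0.302, 0.092, -51],
  [-0.347, -0.302, 0.092, -51],
  [-0.347, -0.302, 0.092, -51],
], grip=0.75, squeeze=50)

```text
t: 9.85
ee_pos: [477.7, 349.7, 150.7]
eef_rot: [180.0, 0.1, 16.3]
contact_force: [0.5, -0.2, 0.6]
width: 64.2
gripper_force: 0.0
```

Run:
```python
from h import *
p,y,o=state(); m=imaging.camera_model("wrist"); print(o["t"],p,y,o["width"])
w,d=imaging.get_image("wrist");cv2.imwrite("pics/w6.png",w)
P=cloud(d,m);z=P[...,2];x,yy=P[...,0],P[...,1]
S=cv2.cvtColor(w,cv2.COLOR_BGR2HSV)[...,1]
k=((w.min(2)>110)&(z>35)&(z<60)&(abs(x-475)<100)&(abs(yy-350)<70)).astype(np.uint8)
n,l,s,c=cv2.connectedComponentsWithStats(k);k=l==1+np.argmax(s[1:,4]);print(k.sum(),rect(P[k][:,:2]),np.percentile(z[k],[5,50,95]))
h=k&(z<47.5);q=P[h][:,:2];print("handle",rect(q))
```

```text
9.85 [477.70142432 349.67768425 150.65579981] 16.339791088176426 64.19304119336117
10482 (array([496.6, 355.7]), array([89.9, 49.5]), 16.66) [43.57886246 48.01932514 49.60561758]
handle (array([496.6, 355.7]), array([89.9, 49.5]), 16.66)
```

View pics/w6.png

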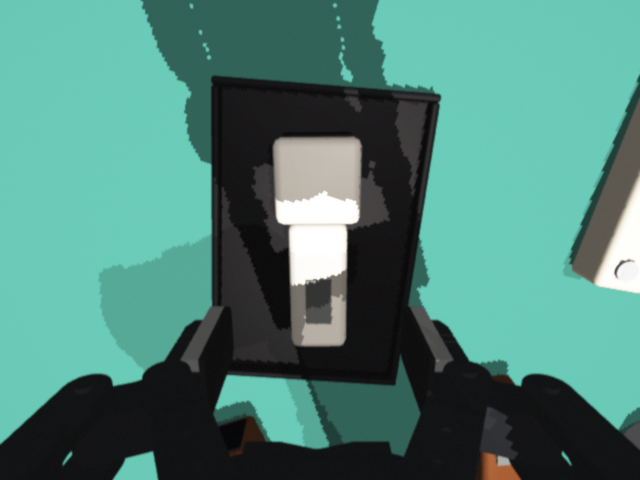

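The wrist view shows the scanner centred between the fingers, with its head at (317,180) and handle at (318,285), at yaw 16.7. I'll descend and grip.

move_arm([
  [0.001, 0, 0.04, 0],
  [0.001, 0, 0.075, 0],
  [0.001, 0, 0.1, 0],
  [0.001, 0, 0.115, 0],
  [0.001, 0, 0.12, 0],
  [0.001, 0, 0.12, 0],
  [0.001, 0, 0.12, 0],
])

```text
t: 10.48
ee_pos: [480.2, 351.2, 33.9]
eef_rot: [-179.9, -0.2, 16.4]
contact_force: [0.8, 1.2, 0.4]
width: 63.9
gripper_force: 0.0
```

move_arm([
  [0, 0, 0, 0],
  [0, 0, 0, 0],
  [0, 0, 0, 0],
  [0, 0, 0, 0],
  [0, 0, 0, 0],
  [0, 0, 0, 0],
  [0, 0, 0, 0],
  [0, 0, 0, 0],
  [0, 0, 0, 0],
  [0, 0, 0, 0],
], grip=0, squeeze=50)

```text
t: 11.32
ee_pos: [480.2, 351.1, 33.8]
eef_rot: [-180.0, -0.2, 16.4]
contact_force: [0.1, -1.7, 6.4]
width: 35.1
gripper_force: 53.1
```

move_arm([
  [0, 0, -0.01, 0],
  [0, 0, -0.03, 0],
  [0, 0, -0.06, 0],
  [0, 0, -0.09, 0],
  [0, 0, -0.09, 0],
  [0, 0, -0.09, 0],
])

```text
t: 11.82
ee_pos: [479.8, 351.2, 124.0]
eef_rot: [-179.9, -0.3, 16.4]
contact_force: [0.4, 0.2, -3.0]
width: 34.9
gripper_force: 52.1
```

Run:
```python
from h import *
p,y,o=state(); print(o["t"],p,y,o["width"],o["gripper_force"],o["contact_force"],o["moment"])
for n in("top","side"):
    w,d=imaging.get_image(n);cv2.imwrite("pics/%s7.png"%n,w);P=cloud(d,imaging.camera_model(n))
    L=(P-p)@R.from_euler("z",y,degrees=True).as_matrix()  # tool-aligned, z up
    k=(w.min(2)>110)&(abs(L[...,0])<90)&(abs(L[...,1])<30)&(abs(L[...,2])<25)
    print(n,k.sum())
    if k.sum()>20:
        q=L[k]; print(np.percentile(q,[2,98],axis=0).round(1).tolist(),rect(q[:,:2]))
        for a,b in((-60,-20),(20,40),(40,65)):
            j=(q[:,0]>a)&(q[:,0]<b); 
            if j.sum()>3:print("  top z",a,np.percentile(q[j][:,2],90))
```

```text
11.8167 [479.80118511 351.21228373 124.00944306] 16.37340283557702 34.92363641207434 52.11198627948761 [ 0.36359069  0.1961627  -2.99152865] [-0.01576212  0.06732202 -0.04441129]
top 130
[[-60.1, -20.4, 7.7], [56.6, 17.4, 20.8]] (array([-1.9, -0.3]), array([ 22.8, 123.5]), 75.62)
  top z -60 14.393870681603591
  top z 20 17.190734142649724
  top z 40 19.607282704869366
side 66
[[-54.9, -18.3, 5.3], [-7.6, 12.2, 13.0]] (array([-31.9,  -3.1]), array([53. , 32.6]), 6.08)
  top z -60 11.733245605506426
```

Run:
```python
from h import *
t=F0+FR@[-114,90,119.8]; print(t,rows([[*t,5.3]]))
```

```text
[516.87971704  86.84771164 119.8       ] [[-0.037, 0.264, 0.0, 11.0]]
```

move_arm([
  [-0.001, 0.008, 0, 0],
  [-0.003, 0.024, 0, 1],
  [-0.007, 0.05, 0, 2],
  [-0.011, 0.08, 0, 3],
  [-0.015, 0.11, 0, 5],
  [-0.02, 0.14, 0, 6],
  [-0.024, 0.17, 0, 7],
  [-0.028, 0.2, 0, 8],
  [-0.032, 0.228, 0, 9],
  [-0.035, 0.248, 0, 10],
  [-0.037, 0.26, 0, 11],
  [-0.037, 0.264, 0, 11],
  [-0.037, 0.264, 0, 11],
  [-0.037, 0.264, 0, 11],
  [-0.037, 0.264, 0, 11],
])

```text
t: 13.17
ee_pos: [517.6, 87.9, 121.0]
eef_rot: [-180.0, 0.0, 5.5]
contact_force: [0.5, -0.3, -3.0]
width: 35.4
gripper_force: 51.9
```

Run:
```python
from h import *
p,y,o=state(); print(o["t"],p,y,o["width"],o["gripper_force"])
print("window in fixture",FR.T@(p+R.from_euler("z",y,degrees=True).apply([62,0,-6.8])-F0),"want -52,90,113")
w,d=imaging.get_image("side");cv2.imwrite("pics/s8.png",w[130:330,230:470].repeat(3,0).repeat(3,1))
m=imaging.camera_model("side");P=cloud(d,m);q=(P-p)@R.from_euler("z",y,degrees=True).as_matrix()
k=(w.min(2)>90)&(abs(q[...,1])<30)&(q[...,0]>-70)&(q[...,0]<70)&(abs(q[...,2]+5)<28); print(k.sum(),np.percentile(q[k],[2,98],axis=0).round(1).tolist())
for a in range(-60,60,20):
    j=k&(q[...,0]>=a)&(q[...,0]<a+20)
    if j.sum()>4: print(a,np.percentile(q[j],[5,95],axis=0).round(1).tolist())
t=F0+FR@[-114,90,119.8]; print(rows([[*t,5.3]]))
```

```text
13.1667 [517.5778498   87.88809347 120.99030782] 5.457678966038266 35.38234564866811 51.93637132644653
window in fixture [-51.20064235  90.50639638 114.19030782] want -52,90,113
232 [[-61.5, -24.5, -0.8], [58.6, 17.9, 18.2]]
-60 [[-58.3, 1.7, 12.3], [-44.2, 15.8, 14.8]]
-40 [[-38.2, -0.3, 12.0], [-20.6, 15.8, 15.8]]
-20 [[-19.1, -4.5, 12.0], [-5.7, 13.6, 15.0]]
20 [[25.3, -23.5, 5.8], [39.6, -0.1, 18.5]]
40 [[41.6, -24.1, 1.2], [58.2, 16.2, 17.8]]
[[-0.001, 0.001, 0.001, 0.0]]
```

View pics/s8.png

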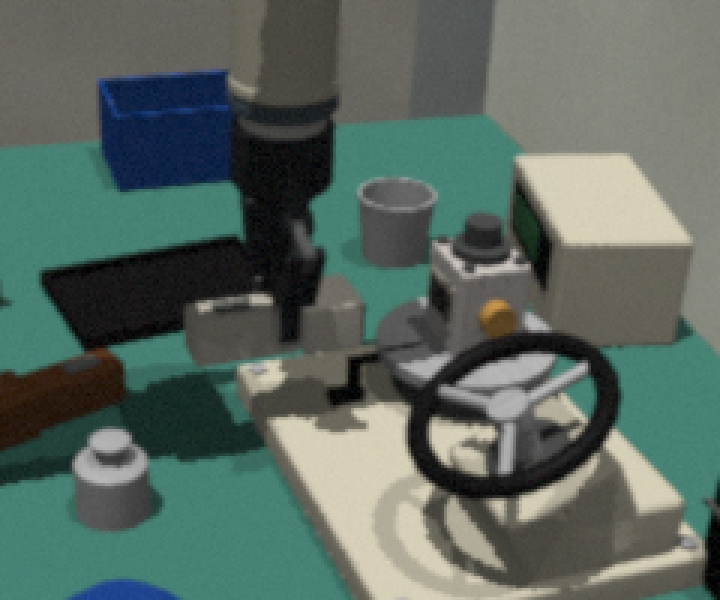

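The side view shows the scanner level at about (275,320), aimed at the block's plate at (440,300) with a clear gap. I'll hold it there.

move_arm([
  [-0.001, 0.001, 0.001, 0],
  [-0.001, 0.001, 0.001, 0],
  [-0.001, 0.001, 0.001, 0],
  [-0.001, 0.001, 0.001, 0],
  [-0.001, 0.001, 0.001, 0],
  [-0.001, 0.001, 0.001, 0],
  [-0.001, 0.001, 0.001, 0],
  [-0.001, 0.001, 0.001, 0],
  [-0.001, 0.001, 0.001, 0],
  [-0.001, 0.001, 0.001, 0],
  [-0.001, 0.001, 0.001, 0],
  [-0.001, 0.001, 0.001, 0],
  [-0.001, 0.001, 0.001, 0],
  [-0.001, 0.001, 0.001, 0],
  [-0.001, 0.001, 0.001, 0],
  [-0.001, 0.001, 0.001, 0],
  [-0.001, 0.001, 0.001, 0],
  [-0.001, 0.001, 0.001, 0],
  [-0.001, 0.001, 0.001, 0],
  [-0.001, 0.001, 0.001, 0],
])

```text
t: 14.88
ee_pos: [516.9, 85.7, 120.3]
eef_rot: [-180.0, -0.0, 5.4]
contact_force: [-0.2, -0.0, -2.3]
width: 35.1
gripper_force: 51.9
```

Run:
```python
from h import *
p,y,o=state(); print(o["t"],p,y)
# is the plate middle where expected? wrist view: plate pixels & turntable line
m=imaging.camera_model("wrist");w,d=imaging.get_image("wrist");cv2.imwrite("pics/w9.png",w)
P=cloud(d,m);q=(P-TT)@FR
f=(q[...,2]>10)&(q[...,2]<72)&(abs(q[...,0]+25)<10)&(abs(q[...,1])<32)
print(f.sum())
if f.sum()>30: print(np.degrees(np.arctan(np.polyfit(q[f][:,1],q[f][:,0],1)[0])),np.median(q[f],0),np.percentile(q[f],[1,99],axis=0))
# tray middle check
w2,d2,P2=load("top")
t=np.array([479.4,350.8,33.8]); print(rows([[480.2,351.1,110,16.5],[480.2,351.1,36,16.5]]))
```

```text
14.8833 [516.92336473  85.72916047 120.29530473] 5.370561292309134
0
[[-0.012, -0.268, 0.01, -11.0], [-0.012, -0.268, 0.084, -11.0]]
```

View pics/w9.png

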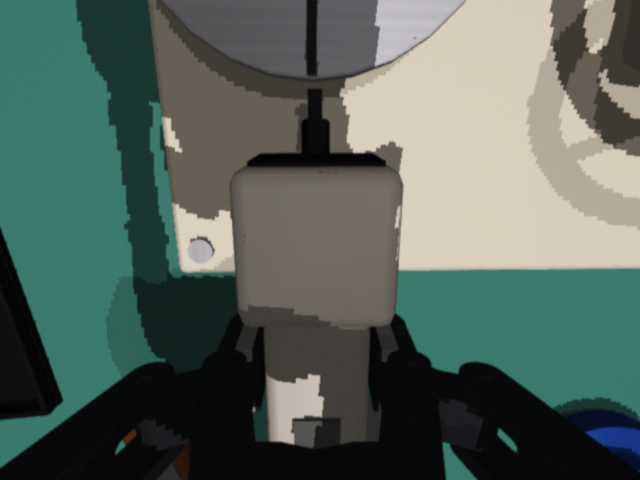

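The wrist view shows the disc line at (312,75) meeting the pointer at (315,92), with the scanner head centred on it at about (317,160). I'll take the scanner back.

move_arm([
  [-0.003, -0.008, 0, 0],
  [-0.006, -0.024, 0, -1],
  [-0.009, -0.05, 0, -2],
  [-0.012, -0.08, 0, -3],
  [-0.012, -0.11, 0, -5],
  [-0.012, -0.14, 0, -6],
  [-0.012, -0.17, 0, -7],
  [-0.012, -0.2, 0, -8],
  [-0.012, -0.23, 0, -9],
  [-0.012, -0.25, 0.003, -10],
  [-0.012, -0.262, 0.006, -11],
  [-0.012, -0.268, 0.01, -11],
  [-0.012, -0.268, 0.01, -11],
  [-0.012, -0.268, 0.01, -11],
])

```text
t: 16.1
ee_pos: [479.7, 350.6, 109.5]
eef_rot: [179.9, 0.1, 16.3]
contact_force: [-0.5, -0.7, -2.8]
width: 34.9
gripper_force: 51.9
```

Run:
```python
from h import *
p,y,o=state(); print(o["t"],p,y)
print(rows([[479.5,350.8,33.8,16.5]]))
```

```text
16.1 [479.69348885 350.58386062 109.54955935] 16.33578546667237
[[-0.0, -0.0, 0.076, -0.0]]
```

move_arm([
  [0, 0, 0.015, 0],
  [0, 0, 0.03, 0],
  [0, 0, 0.045, 0],
  [0, 0, 0.055, 0],
  [0, 0, 0.062, 0],
  [0, 0, 0.067, 0],
  [0, 0, 0.07, 0],
  [0, 0, 0.073, 0],
  [0, 0, 0.075, 0],
  [0, 0, 0.076, 0],
  [0, 0, 0.076, 0],
  [0, 0, 0.076, 0],
])

```text
t: 17.1
ee_pos: [480.0, 351.6, 34.6]
eef_rot: [-180.0, -0.0, 16.4]
contact_force: [-0.1, -0.1, -1.7]
width: 35.2
gripper_force: 52.0
```

move_arm([
  [0, 0, 0.001, 0],
  [0, 0, 0.001, 0],
  [0, 0, 0.001, 0],
])

```text
t: 17.35
ee_pos: [480.2, 351.7, 33.8]
eef_rot: [-180.0, -0.1, 16.4]
contact_force: [-0.5, -0.3, -1.2]
width: 34.7
gripper_force: 52.1
```

move_arm([
  [0, 0, 0, 0],
  [0, 0, 0, 0],
  [0, 0, 0, 0],
  [0, 0, 0, 0],
  [0, 0, 0, 0],
  [0, 0, 0, 0],
  [0, 0, 0, 0],
  [0, 0, 0, 0],
], grip=0.75)

```text
t: 18.02
ee_pos: [479.9, 351.4, 33.3]
eef_rot: [-180.0, 0.0, 16.4]
contact_force: [0.6, -0.1, 0.1]
width: 64.0
gripper_force: 0.0
```

move_arm([
  [0, 0, -0.02, 0],
  [0, 0, -0.05, 0],
  [0, 0, -0.09, 0],
  [0, 0, -0.12, 0],
  [0, 0, -0.15, 0],
  [0, 0, -0.15, 0],
  [0, 0, -0.15, 0],
])

```text
t: 18.6
ee_pos: [480.8, 352.0, 186.3]
eef_rot: [-179.9, -0.3, 16.4]
contact_force: [-0.9, -0.4, -0.9]
width: 63.8
gripper_force: 0.0
```

Run:
```python
from h import *
p,y,o=state(); m=imaging.camera_model("wrist"); w,d=imaging.get_image("wrist");cv2.imwrite("pics/w10.png",w)
P=cloud(d,m);z=P[...,2];x,yy=P[...,0],P[...,1]
k=((w.min(2)>100)&(z>35)&(z<60)&(abs(x-475)<100)&(abs(yy-350)<70)).astype(np.uint8)
n,l,s,c=cv2.connectedComponentsWithStats(k);k=l==1+np.argmax(s[1:,4]);print(k.sum(),rect(P[k][:,:2]),np.percentile(z[k],[5,50,95]))
w,d=imaging.get_image("top");mt=imaging.camera_model("top");Q=(cast(mt,np.array([0,0,1.]),TT)-TT)@FR
c=(abs(Q[...,1])<9)&(Q[...,0]<-45)&(Q[...,0]>-70)&(w.max(2)<80); print("line",Q[c][:,1].mean() if c.any() else None,p,o["contact_force"],o["t"])
```

```text
7505 (array([500.2, 358.3]), array([81.7, 50. ]), 17.75) [43.58258149 48.07768047 49.67308785]
line 2.0341940067126467 [480.81912081 352.04634772 186.34988574] [-0.87678791 -0.40467211 -0.90127178] 18.6
```

View pics/w10.png

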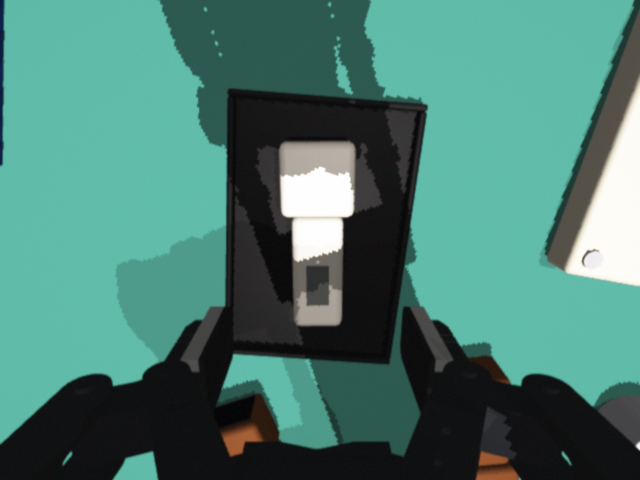

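The scanner lies flat in its tray, with the head at (317,180) and the handle at (318,285). The fingers are clear of it.

```bash
python3 -c "
from cell import ticket
print(ticket.job_done())"
```

```text
the job is handed in; nothing more can be done
None
```

I turned the plate to the front (within about 2° of the pointer), let go of the wheel, held the scanner about 75 mm from the plate for over a second, set it back flat in its tray and handed the job in; no verdict came back.

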